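# Find the rocking corner of the balance plate and press its shim flat

### The arm

A 6-joint arm with a two-finger parallel gripper is mounted at the origin on the work surface. World frame = base frame: x ahead of the robot, y to its left, z up, the work surface at z = 0. Lengths are in m, angles in rad, forces in N, time in s.
With the tool pointing down it reaches from about 0.25 to 0.775 m from the base axis. Payload 4 kg.
Tool frame: the origin (TCP) lies between the finger pads; the fingertips stand 17 mm ahead of it and the grasp point (between the pads) lies 2 mm behind it; y points along the fingers, z is the direction in which the jaws open and shut, and the axes are right-handed (so a half turn about y gives the same grasp; the last joint's range is limited). The gripper opens to 85 mm and grips with 20 to 120 N. Pads are 22 mm wide; open, the fingers measure 114 mm over their backs; the gripper's body (76 mm by 85 mm) begins 54 mm behind the grasp point. The pads swing forward as they close: fully open they stand 13 mm farther back than shut.
Start: joints at [1.168, 0.087, 1.371, -0, 1.684, -0.103], TCP at [0.162, 0.525, 0.248] pointing down, gripper open.
Joint ranges: [-3.1, 3.1], [-0.76, 2.03], [0.27, 2.55], [-1.08, 4.22], [0.17, 2.65], [-2.57, 2.57]. Speed limits (rad/s): [2.79, 2.79, 3.14, 3.14, 3.14, 3.14].

### API

Orientations are given as a rotation vector (axis times angle).
In Python, from workcell import arm, read_camera, sign_off, models gives the robot as it stands.
- The arm moves only by the tool apply_moves, never from a script. Its argument "series" is a list of rows, each a list of 7 numbers: the shift along the tool's x, y, z in m, then the turn, a rotation vector about the tool's x, y, z in rad, then the opening, from 0 (shut) to 1 (fully open). In form: [[tx, ty, tz, ax, ay, az, claw], ...]. A call has 1 to 12 rows; each row shifts and turns the pose as measured when the row begins, along the tool's axes as they then stand; what a row does not reach is not made up. A row lasts 1/12 s, in which the tool goes at most 41.7 mm and 7.16 degrees, less where a joint would pass 70% of its speed; a pose out of reach is approached as far as the arm can. A call with a gripper value outside its range is refused whole. The fingers move at their own pace and stop on an object; "squeeze" is the grip in N (left out, the last holds). Time passes only in rows, so rows that do not move let the fingers close. It gives the time, the measured TCP pose, the force and the opening at its end, in the units of the state.
- arm.sense(): the state, without advancing time (a new reading comes with each control period).
- read_camera(name): name is "side" or "top" or "wrist"; returns a dict with "image" (480x640x3 uint8, red, green, blue), "intrinsics" (3x3 intrinsics, pixels), "R" (3x3) and "t" (3): a world point X has camera coordinates R X + t. Camera axes: x right, y down, z forward; pixel columns grow to the right and rows downward; lengths in m; the calibration is good to about 2 mm. A picture is of the moment at which its call begins. There is no depth.
- sign_off(): hands the job in, once; it reports no verdict.
Trained networks look in the newest picture that a camera, given by its name, has taken for a name from the list of things; names that differ only in an ending like _2 or _b are one class to them, and where a whole thing is asked for, a point or a joint stands for the part that bears it (a point fixed in the world has none). Each returns a list of dicts, best first, with "confidence" (0 to 1); they miss things now and then, are a little off and sometimes report something else, mostly with a low value. They report only what shows in the picture. A call takes as long as a camera call.
- models.look_for(query, camera): "box" ([left, top, width, height] in pixels, round what is visible of it).
- models.place_of(query, camera): "at" ([column, row] in pixels: a listed point, or the origin of a listed thing).
The state is a dict: "time": time; "qpos": joint angles; "qd": joint speeds; "joint_torque": joint torques, N m; "eef_pos": TCP position; "orientation": TCP orientation; "ft_force": force on the tool from outside, world axes, zero at the start; "ft_torque": the same for the moment, N m; "gripper_width": finger opening in m.
Only numpy, scipy, OpenCV 4.12 (cv2) and the standard library are available. Lean on these libraries where they do the work, as an engineer would, in place of code of your own. Each camera call takes 0.05 s, during which the arm holds its last target. There are 200 camera calls.

### The job

The heavy plate under the lab balance stands on four feet, one of which is loose. Press down on the plate's corners, one after another, until you find the one that sinks under the finger, then press the shim tab beside that corner down flat. Leave the other three tabs standing, do not lift or shift the plate, leave everything else where it is, and finish clear of it all.

Things in the scene. Friction and masses are not known exactly. Their poses are not given: they have to be found in the camera images.
- stand: the black base tray under the plate, fixed to the bench: 250 x 330 x 8 mm (x, y, z). Origin at the centre of its underside, z up; at yaw 0 its -x side faces the robot (near) and +y is left. The four feet stand on it at x = +-90, y = +-95 mm, a small spring beside each, and the four shim tabs are hinged to it at x = +-55, y = +-112 mm
- plate: pale stone plate, loose on the four feet, 220 x 240 x 12 mm, total about 3 kg. Origin at the centre of its underside, 38 mm above the bench; its top is 50 mm above the bench. Fixed on its middle is a white balance (125 x 115 mm; 41 mm tall, with a steel pan 94 mm across at the top); a loose brass weight stands on the pan
- pad_a (a point): top centre of one of the feet (letters tell nothing), 38 mm above the bench, 20 mm in from the plate's x edge, 25 mm from its y edge; press on the plate's top, 12 mm above. Three feet are firm. One is loose: pressed with about 7 N, its corner sinks 4 mm; let go, the plate springs back level but that foot stays sunk 4 mm, so the corner sinks again at about 3 N
- pad_b (a point): top centre of one of the feet (letters tell nothing), 38 mm above the bench, 20 mm in from the plate's x edge, 25 mm from its y edge; press on the plate's top, 12 mm above. Three feet are firm. One is loose: pressed with about 7 N, its corner sinks 4 mm; let go, the plate springs back level but that foot stays sunk 4 mm, so the corner sinks again at about 3 N
- pad_c (a point): top centre of one of the feet (letters tell nothing), 38 mm above the bench, 20 mm in from the plate's x edge, 25 mm from its y edge; press on the plate's top, 12 mm above. Three feet are firm. One is loose: pressed with about 7 N, its corner sinks 4 mm; let go, the plate springs back level but that foot stays sunk 4 mm, so the corner sinks again at about 3 N
- pad_d (a point): top centre of one of the feet (letters tell nothing), 38 mm above the bench, 20 mm in from the plate's x edge, 25 mm from its y edge; press on the plate's top, 12 mm above. Three feet are firm. One is loose: pressed with about 7 N, its corner sinks 4 mm; let go, the plate springs back level but that foot stays sunk 4 mm, so the corner sinks again at about 3 N
- shim_near_left (a joint): angle of the near left corner's shim tab (rad): 0 standing at 40 degrees, 0.70 flat. Plain steel leaf 24 mm wide, 4 thick, 55 from hinge to free end; hinge along the tray's x, 14 mm above the bench, 8 mm inside the plate's y edge; it sticks out to the tray's +y. Pressing its outer part down takes about 4 N and it stays where left; flat, it props the plate
- tab_near_left (a point): middle of the free end of the near left corner's shim tab (upper face), which belongs to the foot nearest it (about 70 mm away); standing, it is 42 mm outward of the hinge and 49 mm above the bench, flat 55 mm outward and 14 mm above the bench
- shim_near_right (a joint): angle of the near right corner's shim tab (rad): 0 standing at 40 degrees, 0.70 flat. Plain steel leaf 24 mm wide, 4 thick, 55 from hinge to free end; hinge along the tray's x, 14 mm above the bench, 8 mm inside the plate's y edge; it sticks out to the tray's -y. Pressing its outer part down takes about 4 N and it stays where left; flat, it props the plate
- tab_near_right (a point): middle of the free end of the near right corner's shim tab (upper face), which belongs to the foot nearest it (about 70 mm away); standing, it is 42 mm outward of the hinge and 49 mm above the bench, flat 55 mm outward and 14 mm above the bench
- shim_far_left (a joint): angle of the far left corner's shim tab (rad): 0 standing at 40 degrees, 0.70 flat. Plain steel leaf 24 mm wide, 4 thick, 55 from hinge to free end; hinge along the tray's x, 14 mm above the bench, 8 mm inside the plate's y edge; it sticks out to the tray's +y. Pressing its outer part down takes about 4 N and it stays where left; flat, it props the plate
- tab_far_left (a point): middle of the free end of the far left corner's shim tab (upper face), which belongs to the foot nearest it (about 70 mm away); standing, it is 42 mm outward of the hinge and 49 mm above the bench, flat 55 mm outward and 14 mm above the bench
- shim_far_right (a joint): angle of the far right corner's shim tab (rad): 0 standing at 40 degrees, 0.70 flat. Plain steel leaf 24 mm wide, 4 thick, 55 from hinge to free end; hinge along the tray's x, 14 mm above the bench, 8 mm inside the plate's y edge; it sticks out to the tray's -y. Pressing its outer part down takes about 4 N and it stays where left; flat, it props the plate
- tab_far_right (a point): middle of the free end of the far right corner's shim tab (upper face), which belongs to the foot nearest it (about 70 mm away); standing, it is 42 mm outward of the hinge and 49 mm above the bench, flat 55 mm outward and 14 mm above the bench
- weight: the 38 mm brass weight, 24 mm across, on the balance's pan; a bystander, to be left alone. Origin at the centre of its underside
- vial: a 20 mm wide, 40 mm tall amber vial standing on the tray between the two left tabs; a bystander, to be left alone. Origin at the centre of its underside
- spare_foot: a 22 mm wide, 28 mm tall black rubber foot standing on the tray between the two right tabs; a bystander, to be left alone. Origin at the centre of its underside
- oil: a 44 mm wide, 85 mm tall amber bottle; a bystander, to be left alone. Origin at the centre of its underside
- beaker: a 66 mm wide, 85 mm tall glass beaker; a bystander, to be left alone. Origin at the centre of its underside
- dish: a 90 mm wide flat glass dish; a bystander, to be left alone. Origin at the centre of its underside
- slide_box: a 100 x 170 x 32 mm blue slide box; a bystander, to be left alone. Origin at the centre of its underside
- notebook: a 150 x 210 x 14 mm paper pad; a bystander, to be left alone. Origin at the centre of its underside

How it is judged:
On the way, in this order (a step that is already met when the one before it is completed fails the run):
1. the corner that gives is pressed down, all four tabs still standing (height (world z) of any of pad_a, pad_b, pad_c, pad_d below 0.0358 m and value of joint each of shim_near_left, shim_near_right, shim_far_left, shim_far_right below 0.25 rad), for 0.05 s.
2. the shim tab beside that corner is pressed flat (value of joint any of shim_near_left, shim_near_right, shim_far_left, shim_far_right above 0.61 rad), for 0.2 s.
At the end, for the whole second after the job is handed in: the shim tab beside the loose foot is flat (within 0.09 rad), the other three still stand (pressed by less than 0.25 rad), and the plate is back level and at rest within 15 mm of where it stood (((((height (world z) of pad_a below 0.0358 m and horizontal distance between pad_a and tab_near_left below 0.11 m) or (height (world z) of pad_b below 0.0358 m and horizontal distance between pad_b and tab_near_left below 0.11 m) or (height (world z) of pad_c below 0.0358 m and horizontal distance between pad_c and tab_near_left below 0.11 m) or (height (world z) of pad_d below 0.0358 m and horizontal distance between pad_d and tab_near_left below 0.11 m)) and value of joint shim_near_left above 0.61 rad and value of joint each of shim_near_right, shim_far_left, shim_far_right below 0.25 rad) or (((height (world z) of pad_a below 0.0358 m and horizontal distance between pad_a and tab_near_right below 0.11 m) or (height (world z) of pad_b below 0.0358 m and horizontal distance between pad_b and tab_near_right below 0.11 m) or (height (world z) of pad_c below 0.0358 m and horizontal distance between pad_c and tab_near_right below 0.11 m) or (height (world z) of pad_d below 0.0358 m and horizontal distance between pad_d and tab_near_right below 0.11 m)) and value of joint shim_near_right above 0.61 rad and value of joint each of shim_near_left, shim_far_left, shim_far_right below 0.25 rad) or (((height (world z) of pad_a below 0.0358 m and horizontal distance between pad_a and tab_far_left below 0.11 m) or (height (world z) of pad_b below 0.0358 m and horizontal distance between pad_b and tab_far_left below 0.11 m) or (height (world z) of pad_c below 0.0358 m and horizontal distance between pad_c and tab_far_left below 0.11 m) or (height (world z) of pad_d below 0.0358 m and horizontal distance between pad_d and tab_far_left below 0.11 m)) and value of joint shim_far_left above 0.61 rad and value of joint each of shim_near_left, shim_near_right, shim_far_right below 0.25 rad) or (((height (world z) of pad_a below 0.0358 m and horizontal distance between pad_a and tab_far_right below 0.11 m) or (height (world z) of pad_b below 0.0358 m and horizontal distance between pad_b and tab_far_right below 0.11 m) or (height (world z) of pad_c below 0.0358 m and horizontal distance between pad_c and tab_far_right below 0.11 m) or (height (world z) of pad_d below 0.0358 m and horizontal distance between pad_d and tab_far_right below 0.11 m)) and value of joint shim_far_right above 0.61 rad and value of joint each of shim_near_left, shim_near_right, shim_far_left below 0.25 rad)) and distance of plate from where it was at the start of the episode below 0.015 m and angle between plate's own z axis and vertical below 0.02 rad and linear speed of plate below 0.02 m/s); the robot touches nothing.
It fails at once if a tab is pressed down (by more than 0.25 rad) beside a foot that has not sunk ((value of joint shim_near_left above 0.25 rad and not ((height (world z) of pad_a below 0.0358 m and horizontal distance between pad_a and tab_near_left below 0.11 m) or (height (world z) of pad_b below 0.0358 m and horizontal distance between pad_b and tab_near_left below 0.11 m) or (height (world z) of pad_c below 0.0358 m and horizontal distance between pad_c and tab_near_left below 0.11 m) or (height (world z) of pad_d below 0.0358 m and horizontal distance between pad_d and tab_near_left below 0.11 m))) or (value of joint shim_near_right above 0.25 rad and not ((height (world z) of pad_a below 0.0358 m and horizontal distance between pad_a and tab_near_right below 0.11 m) or (height (world z) of pad_b below 0.0358 m and horizontal distance between pad_b and tab_near_right below 0.11 m) or (height (world z) of pad_c below 0.0358 m and horizontal distance between pad_c and tab_near_right below 0.11 m) or (height (world z) of pad_d below 0.0358 m and horizontal distance between pad_d and tab_near_right below 0.11 m))) or (value of joint shim_far_left above 0.25 rad and not ((height (world z) of pad_a below 0.0358 m and horizontal distance between pad_a and tab_far_left below 0.11 m) or (height (world z) of pad_b below 0.0358 m and horizontal distance between pad_b and tab_far_left below 0.11 m) or (height (world z) of pad_c below 0.0358 m and horizontal distance between pad_c and tab_far_left below 0.11 m) or (height (world z) of pad_d below 0.0358 m and horizontal distance between pad_d and tab_far_left below 0.11 m))) or (value of joint shim_far_right above 0.25 rad and not ((height (world z) of pad_a below 0.0358 m and horizontal distance between pad_a and tab_far_right below 0.11 m) or (height (world z) of pad_b below 0.0358 m and horizontal distance between pad_b and tab_far_right below 0.11 m) or (height (world z) of pad_c below 0.0358 m and horizontal distance between pad_c and tab_far_right below 0.11 m) or (height (world z) of pad_d below 0.0358 m and horizontal distance between pad_d and tab_far_right below 0.11 m)))).
It fails at once if the plate is lifted, tipped (over about 5 degrees) or shifted by more than 20 mm (distance of plate from where it was at the start of the episode above 0.02 m or angle between plate's own z axis and vertical above 0.09 rad).
It fails at once if a bystander is moved by more than 25 mm (distance of any of weight, vial, spare_foot, oil, beaker, dish, slide_box, notebook from where it was at the start of the episode above 0.025 m).
It also fails if it takes over 72 s, if anything falls off the work surface, if the arm or the gripper's body presses on something with over 40 N, if the wrist force passes 120 N, or if a joint passes its speed limit or range.

## Working session

There is one attempt and no reset: what is moved stays moved. The work goes in short steps, Python scripts to look and compute and a tool call to move; the robot and the scene stay as the last step left them, time stands still between calls to the robot, and variables do not carry over. Pictures are saved under pics/ and viewed, about 8 in all and at most 12, crops included, and the job is handed in when it is done.

Besides the shell and the picture viewer there is one more tool, called in YAML: its name, and indented under it one key for each argument. apply_moves: Moves the arm, as the interface text tells. Its arguments: {"type":"object","properties":{"series":{"type":"array","items":{"type":"array","items":{"type":"number"}}},"squeeze":{"type":"number"}},"required":["series"]}

```bash
mkdir -p pics; ls; cat > h.py <<'E'
import numpy as np, cv2
from scipy.spatial.transform import Rotation as Ro
from workcell import arm, read_camera, sign_off, models
def ray(c,px):
    K,R,t=np.array(c["intrinsics"]),np.array(c["R"]),np.array(c["t"])
    d=R.T@np.linalg.solve(K,[px[0],px[1],1.]); return -R.T@t,d/np.linalg.norm(d)
def atz(c,px,z):
    o,d=ray(c,px); return o+d*(z-o[2])/d[2]
def tri(rs):
    A=np.zeros((3,3));b=np.zeros(3)
    for o,d in rs:
        P=np.eye(3)-np.outer(d,d);A+=P;b+=P@o
    X=np.linalg.solve(A,b); return X,max(np.linalg.norm((np.eye(3)-np.outer(d,d))@(X-o)) for o,d in rs)
def proj(c,X):
    p=np.array(c["intrinsics"])@(np.array(c["R"])@X+np.array(c["t"])); return p[:2]/p[2]
def save(c,n): cv2.imwrite("pics/"+n,np.ascontiguousarray(c["image"][:,:,::-1]))
E
python3 - <<'E'
from h import *
np.set_printoptions(precision=4,suppress=True)
s=arm.sense();print(s)
print(Ro.from_rotvec(s["orientation"]).as_matrix())
cs={n:read_camera(n) for n in("top","side")}
for n in cs:
    save(cs[n],n+"0.png"); print(n,-cs[n]["R"].T@cs[n]["t"])
Q=["plate","stand","pad_a","tab_near_left","tab_near_right","tab_far_left","tab_far_right","weight","vial","spare_foot","oil","beaker","dish","slide_box","notebook"]
hz=dict(plate=.038,stand=0,pad_a=.038,weight=.091,vial=.008,spare_foot=.008)
for q in Q:
    r={n:models.place_of(q,n) for n in cs}
    for n in cs:
        for d in r[n][:4]:
            z=.049 if q.startswith("tab") else hz.get(q,0)
            print(q,n,np.round(d["at"],1),round(d["confidence"],2),atz(cs[n],d["at"],z)[:2])
    if r["top"] and r["side"] and q!="pad_a":
        print("   tri",tri([ray(cs[n],r[n][0]["at"]) for n in cs]))
E
```

```text
pics
{'time': 0.0, 'qpos': array([ 1.1679,  0.088 ,  1.3723, -0.    ,  1.6836, -0.1031]), 'qd': array([-0.0001, -0.0012, -0.0009, -0.0004, -0.0005, -0.0002]), 'joint_torque': array([  0.0003, -35.1872, -31.3271,  -0.0002,   0.0107,   0.    ]), 'eef_pos': array([0.1623, 0.525 , 0.2471]), 'orientation': array([-1.5602,  0.2358, -0.2349]), 'ft_force': array([-0.5479, -0.1037,  0.4391]), 'ft_torque': array([-0.0766,  0.0178,  0.0333]), 'gripper_width': 0.08524555859221146}
[[ 0.9554 -0.0009  0.2953]
 [-0.2953 -0.0021  0.9554]
 [-0.0002 -1.     -0.0023]]
top [0.3775 0.0119 1.5062]
side [0.1443 0.9249 1.0416]
plate top [306.2 197. ] 0.97 [0.5747 0.0604]
plate side [273.  257.7] 0.97 [0.5775 0.0543]
   tri (array([0.5741, 0.0603, 0.045 ]), np.float64(0.0003688806713801354))
pad_a top [481.1 263.6] 0.67 [ 0.38   -0.4175]
pad_a top [306.2 196.4] 0.25 [0.5764 0.0604]
tab_near_left top [257.1 230.1] 0.69 [0.4842 0.1972]
tab_near_left side [260.6 247.7] 0.69 [0.6142 0.0438]
tab_near_left side [286.9 310.3] 0.4 [0.4805 0.1989]
   tri (array([0.5016, 0.1876, 0.2205]), np.float64(0.0321084020038871
[... 1588 characters left out ...]
]
   tri (array([ 0.6055, -0.3831, -0.0064]), np.float64(4.784219975561069e-05))
dish top [478.9 262.6] 0.93 [ 0.383  -0.4225]
dish side [403.  171.2] 0.89 [ 0.3799 -0.4384]
   tri (array([ 0.3798, -0.4193,  0.0139]), np.float64(0.00322179624041852))
slide_box top [199.9 299.5] 0.64 [0.2941 0.368 ]
slide_box side [338.1 418.5] 0.79 [0.2991 0.3766]
   tri (array([ 0.297,  0.371, -0.009]), np.float64(0.0035575414312789665))
notebook top [175.3 177. ] 0.75 [0.6459 0.4376]
notebook top [353.9 168.7] 0.54 [ 0.6586 -0.0766]
notebook top [460.6 185. ] 0.24 [ 0.6049 -0.3795]
notebook side [159.4 391.2] 0.83 [0.6573 0.4469]
   tri (array([ 0.6533,  0.4424, -0.006 ]), np.float64(0.006813457332680608))
```

```bash
cat >> h.py <<'E'
def T(x,y,yaw,p):
    c,s=np.cos(yaw),np.sin(yaw); return np.array([x+c*p[0]-s*p[1],y+s*p[0]+c*p[1],p[2]])
SG=[(-1,1),(-1,-1),(1,-1),(1,1)]
E
cat > ov.py <<'E'
from h import *
def overlay(c,pose,n,ctr,k):
    im=np.ascontiguousarray(c["image"][:,:,::-1]);W=int(700/k);H=int(560/k)
    x0,y0=int(ctr[0]-W/2),int(ctr[1]-H/2)
    x0=min(max(x0,0),640-W);y0=min(max(y0,0),480-H)
    im=cv2.resize(im[y0:y0+H,x0:x0+W],None,fx=k,fy=k,interpolation=cv2.INTER_CUBIC)
    f=lambda p:tuple(int(v) for v in ((proj(c,T(*pose,p))-[x0,y0]+.5)*k))
    P=lambda a,b,z,col:cv2.polylines(im,[np.array([f((s*a,t*b,z)) for s,t in SG])],True,col,1)
    P(.11,.12,.05,(0,255,0));P(.125,.165,.008,(255,0,255))
    for s,t in SG:
        cv2.circle(im,f((s*.09,t*.095,.05)),4,(0,0,255),1); cv2.circle(im,f((s*.055,t*.154,.049)),4,(255,255,0),1)
    cv2.imwrite("pics/"+n,im)
E
python3 - <<'E'
from ov import *
from scipy.optimize import least_squares
cs={n:read_camera(n) for n in("top","side")}
ob=[("top",(257.1,230.1),-.055,.154),("top",(366.3,203.2),-.055,-.154),("top",(245.4,192.9),.055,.154),("top",(353.2,165.1),.055,-.154),
("side",(286.9,310.3),-.055,.154),("side",(304.8,216.4),-.055,-.154),("side",(232,304),.055,.154),("side",(265.7,211.4),.055,-.154)]
ob=[(n,p,(a,b,.049)) for n,p,a,b in ob]+[("top",(306.2,197),(0,0,.038)),("side",(273,257.7),(0,0,.038))]
r=least_squares(lambda v:np.concatenate([proj(cs[n],T(*v,p))-q for n,q,p in ob]),[.575,.06,.23],loss="soft_l1")
print(r.x,r.fun.reshape(-1,2).round(1))
overlay(cs["top"],r.x,"t1.png",(306,197),3.2); overlay(cs["side"],r.x,"s1.png",(273,257),3.2)
E
```

```text
[0.57253646 0.06081402 0.22850095] [[-0.4  0. ]
 [-1.4 -0.5]
 [ 1.9 -1.1]
 [ 1.7 -0.5]
 [-1.4 -0.6]
 [ 1.1 -0.3]
 [ 4.   0.4]
 [-2.2  0.7]
 [-0.1  0.8]
 [ 0.8  2.4]]
```

View pics/t1.png

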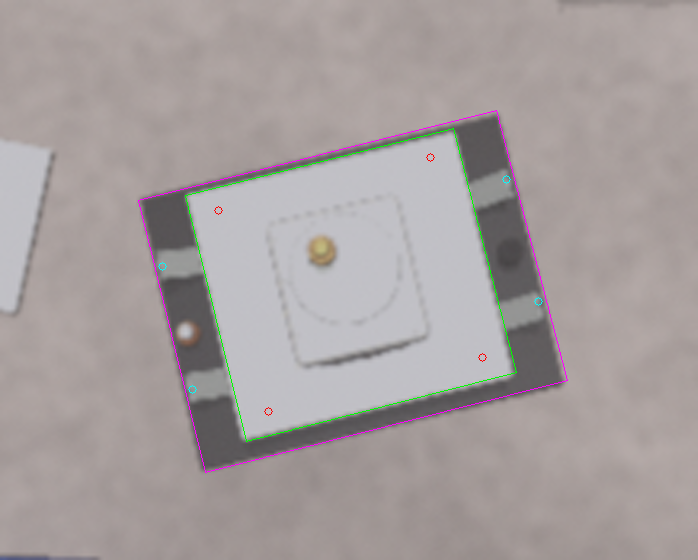

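View pics/s1.png

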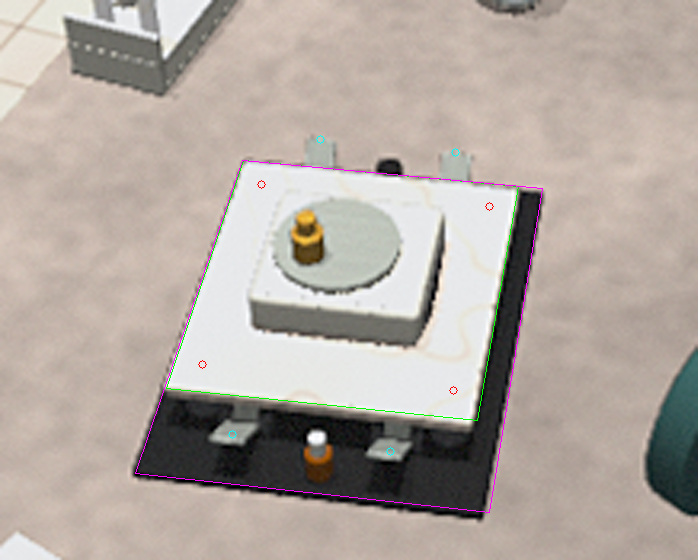

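Both views show the fitted outlines on the plate and tray edges. In the top crop the pads are at about (218,210), (430,157), (482,357) and (268,411). The tabs are at (162,266), (192,389), (506,179) and (538,301), the vial at (187,332), and the weight is on the pan. Next I shut the gripper and square it to the plate.

apply_moves:
  series:
    - [0, 0, 0, 0, -0.106, 0, 0]
    - [0, 0, 0, 0, -0.106, 0, 0]
    - [0, 0, 0, 0, -0.106, 0, 0]
    - [0, 0, 0, 0, -0.106, 0, 0]
    - [0, 0, 0, 0, -0.106, 0, 0]
    - [0, 0, 0, 0, 0, 0, 0]
    - [0, 0, 0, 0, 0, 0, 0]
  squeeze: 20

```text
time: 2.28
eef_pos: [0.1624, 0.5255, 0.2483]
orientation: [-1.562, -0.199, 0.199]
ft_force: [0.0, 0.0, 0.2]
gripper_width: 0.0005
```

```bash
cat > plan.py <<'E'
import sys
from h import *
np.set_printoptions(precision=4,suppress=True)
PO=(.5725,.0608,.2285)
def plan(px,py,z):  # tray-frame xy, world z of fingertip
    s=arm.sense();R=Ro.from_rotvec(s["orientation"]).as_matrix()
    g=T(*PO,(px,py,z+.017))
    G=np.array([[np.cos(PO[2]),0,-np.sin(PO[2])],[np.sin(PO[2]),0,np.cos(PO[2])],[0,-1,0]])
    G=np.c_[[np.cos(PO[2]),np.sin(PO[2]),0],[0,0,-1],[-np.sin(PO[2]),np.cos(PO[2]),0]]
    print("t",round(s["time"],2),"tcp",s["eef_pos"],"F",s["ft_force"],"w",round(s["gripper_width"],4))
    print("shift",R.T@(g-s["eef_pos"]),"turn",Ro.from_matrix(R.T@G).as_rotvec())
plan(*map(float,sys.argv[1:4]))
E
python3 plan.py -.09 .095 .15
```

```text
t 2.28 tcp [0.1624 0.5255 0.2483] F [0.0248 0.0496 0.1679] w 0.0005
shift [ 0.1931  0.0813 -0.4553] turn [-0.      0.0244  0.0001]
```

apply_moves:
  series:
    - [0.0145, 0, -0.034, 0, 0.024, 0, 0]
    - [0.0145, 0, -0.034, 0, 0, 0, 0]
    - [0.0145, 0, -0.034, 0, 0, 0, 0]
    - [0.0145, 0, -0.034, 0, 0, 0, 0]
    - [0.0145, 0, -0.034, 0, 0, 0, 0]
    - [0.0145, 0, -0.034, 0, 0, 0, 0]
    - [0.0145, 0, -0.034, 0, 0, 0, 0]
    - [0.0145, 0, -0.034, 0, 0, 0, 0]
    - [0.0145, 0, -0.034, 0, 0, 0, 0]
    - [0.0145, 0, -0.034, 0, 0, 0, 0]
    - [0.0145, 0, -0.034, 0, 0, 0, 0]
    - [0, 0, 0, 0, 0, 0, 0]

```text
time: 3.28
eef_pos: [0.4078, 0.1826, 0.2474]
orientation: [-1.564, -0.164, 0.156]
ft_force: [-0.8, -0.1, 0.4]
gripper_width: -0.0001
```

```bash
python3 plan.py -.09 .095 .07
```

```text
t 3.28 tcp [0.4078 0.1826 0.2474] F [-0.814  -0.0576  0.3601] w -0.0001
shift [ 0.0435  0.1606 -0.0599] turn [-0.0002 -0.025   0.0049]
```

apply_moves:
  series:
    - [0.022, 0, -0.03, 0, -0.025, 0.005, 0]
    - [0.0215, 0, -0.03, 0, 0, 0, 0]
    - [0, 0.027, 0, 0, 0, 0, 0]
    - [0, 0.027, 0, 0, 0, 0, 0]
    - [0, 0.027, 0, 0, 0, 0, 0]
    - [0, 0.027, 0, 0, 0, 0, 0]
    - [0, 0.027, 0, 0, 0, 0, 0]
    - [0, 0.025, 0, 0, 0, 0, 0]
    - [0, 0, 0, 0, 0, 0, 0]
    - [0, 0, 0, 0, 0, 0, 0]

```text
time: 4.12
eef_pos: [0.4687, 0.1314, 0.0856]
orientation: [-1.562, -0.164, 0.148]
ft_force: [-0.8, 0.1, 1.3]
gripper_width: -0.0001
```

```bash
python3 plan.py -.09 .095 .05
```

```text
t 4.12 tcp [0.4687 0.1314 0.0856] F [-0.7558  0.1298  1.2706] w -0.0001
shift [-0.0052  0.0186  0.0025] turn [-0.0018 -0.0303  0.0104]
```

apply_moves:
  series:
    - [-0.005, 0, 0.0025, 0, -0.03, 0.01, 0]
    - [0, 0.008, 0, 0, 0, 0, 0]
    - [0, 0.006, 0, 0, 0, 0, 0]
    - [0, 0, 0, 0, 0, 0, 0]

```text
time: 4.45
eef_pos: [0.4658, 0.1344, 0.0761]
orientation: [-1.561, -0.187, 0.174]
ft_force: [-0.7, -0.3, 0.4]
gripper_width: -0.0
```

apply_moves:
  series:
    - [0, 0.002, 0, 0, 0, 0, 0]
    - [0, 0.002, 0, 0, 0, 0, 0]

```text
time: 4.62
eef_pos: [0.4672, 0.1348, 0.0738]
orientation: [-1.561, -0.19, 0.171]
ft_force: [0.1, 0.2, 0.1]
gripper_width: 0.0005
```

apply_moves:
  series:
    - [0, 0.002, 0, 0, 0, 0, 0]
    - [0, 0.002, 0, 0, 0, 0, 0]

```text
time: 4.78
eef_pos: [0.468, 0.1349, 0.0705]
orientation: [-1.56, -0.192, 0.169]
ft_force: [-0.3, 0.1, -0.2]
gripper_width: -0.0001
```

apply_moves:
  series:
    - [-0.002, 0.002, 0, 0, 0, 0.01, 0]
    - [0, 0.002, 0, 0, 0, 0, 0]

```text
time: 4.95
eef_pos: [0.4661, 0.1344, 0.067]
orientation: [-1.562, -0.183, 0.177]
ft_force: [-7.5, 0.1, 16.0]
gripper_width: -0.0001
```

apply_moves:
  series:
    - [0, 0.002, 0, 0, 0, 0, 0]
    - [0, 0.002, 0, 0, 0, 0, 0]

```text
time: 5.12
eef_pos: [0.4661, 0.1344, 0.067]
orientation: [-1.562, -0.183, 0.178]
ft_force: [-6.2, 0.4, 10.8]
gripper_width: -0.0002
```

apply_moves:
  series:
    - [0, 0.002, 0, 0, 0, 0, 0]
    - [0, 0.002, 0, 0, 0, 0, 0]

```text
time: 5.28
eef_pos: [0.4661, 0.1344, 0.067]
orientation: [-1.562, -0.183, 0.178]
ft_force: [-4.8, -0.5, 11.2]
gripper_width: -0.0004
```

apply_moves:
  series:
    - [0, -0.015, 0, 0, 0, 0, 0]
    - [0, -0.02, 0, 0, 0, 0, 0]
    - [0, -0.01, -0.03, 0, 0, 0, 0]
    - [0, 0, -0.03, 0, 0, 0, 0]
    - [0, 0, -0.03, 0, 0, 0, 0]
    - [0, 0, -0.03, 0, 0, 0, 0]
    - [0, 0, -0.03, 0, 0, 0, 0]
    - [0, 0, -0.03, 0, 0, 0, 0]
    - [0, 0, 0, 0, 0, 0, 0]

```text
time: 6.03
eef_pos: [0.5094, -0.0465, 0.1146]
orientation: [-1.563, -0.19, 0.182]
ft_force: [0.6, -0.0, 0.5]
gripper_width: -0.0002
```

```bash
python3 plan.py -.09 -.095 .055
```

```text
t 6.03 tcp [ 0.5094 -0.0465  0.1146] F [ 0.6049 -0.0087  0.4734] w -0.0002
shift [-0.0045  0.0426 -0.0047] turn [0.0009 0.0086 0.0049]
```

apply_moves:
  series:
    - [-0.0045, 0, -0.0047, 0, 0.0086, 0.005, 0]
    - [0, 0.015, 0, 0, 0, 0, 0]
    - [0, 0.014, 0, 0, 0, 0, 0]
    - [-0.002, 0.008, 0, 0, 0, 0.005, 0]
    - [-0.001, 0.003, 0, 0, 0, 0.005, 0]
    - [0, 0, 0, 0, 0, 0, 0]

```text
time: 6.53
eef_pos: [0.5018, -0.0537, 0.0729]
orientation: [-1.565, -0.166, 0.186]
ft_force: [0.5, 0.6, -0.6]
gripper_width: -0.0005
```

apply_moves:
  series:
    - [0, 0.002, 0, 0, 0, 0, 0]
    - [0, 0.002, 0, 0, 0, 0, 0]

```text
time: 6.7
eef_pos: [0.5019, -0.0529, 0.0694]
orientation: [-1.565, -0.168, 0.187]
ft_force: [-0.2, 0.3, 0.7]
gripper_width: -0.0
```

apply_moves:
  series:
    - [0, 0.002, 0, 0, 0, 0, 0]
    - [0, 0.002, 0, 0, 0, 0, 0]

```text
time: 6.87
eef_pos: [0.5024, -0.0526, 0.067]
orientation: [-1.566, -0.169, 0.187]
ft_force: [-5.7, 0.5, 13.2]
gripper_width: -0.0001
```

apply_moves:
  series:
    - [0, 0.002, 0, 0, 0, 0, 0]
    - [0, 0.002, 0, 0, 0, 0, 0]

```text
time: 7.03
eef_pos: [0.5024, -0.0526, 0.067]
orientation: [-1.567, -0.17, 0.187]
ft_force: [-4.5, 0.3, 9.2]
gripper_width: -0.0
```

apply_moves:
  series:
    - [0, -0.015, 0, 0, 0, 0, 0]
    - [0, -0.02, 0, 0, 0, 0, 0]
    - [0.03, -0.01, 0, 0, 0, 0, 0]
    - [0.03, 0, 0, 0, 0, 0, 0]
    - [0.03, 0, 0, 0, 0, 0, 0]
    - [0.03, 0, 0, 0, 0, 0, 0]
    - [0.03, 0, 0, 0, 0, 0, 0]
    - [0.03, 0, 0, 0, 0, 0, 0]
    - [0, 0, 0, 0, 0, 0, 0]

```text
time: 7.78
eef_pos: [0.6852, -0.0097, 0.1145]
orientation: [-1.568, -0.173, 0.182]
ft_force: [-1.6, 0.1, -1.7]
gripper_width: 0.0002
```

```bash
python3 plan.py .09 -.095 .055
```

```text
t 7.78 tcp [ 0.6852 -0.0097  0.1145] F [-1.6384  0.0773 -1.6769] w 0.0002
shift [-0.0035  0.0425 -0.0007] turn [ 0.004  -0.0024 -0.0058]
```

apply_moves:
  series:
    - [-0.0035, 0, 0, 0, 0, -0.005, 0]
    - [0, 0.015, 0, 0, 0, 0, 0]
    - [0, 0.014, 0, 0, 0, 0, 0]
    - [-0.002, 0.008, 0, 0, 0, 0.005, 0]
    - [-0.001, 0.003, 0, 0, 0, 0, 0]
    - [0, 0, 0, 0, 0, 0, 0]

```text
time: 8.28
eef_pos: [0.6769, -0.0117, 0.0742]
orientation: [-1.569, -0.175, 0.182]
ft_force: [0.1, -0.9, 0.2]
gripper_width: 0.0001
```

apply_moves:
  series:
    - [0, 0.002, 0, 0, 0, 0, 0]
    - [0, 0.002, 0, 0, 0, 0, 0]

```text
time: 8.45
eef_pos: [0.6764, -0.0121, 0.0716]
orientation: [-1.569, -0.176, 0.18]
ft_force: [-0.5, 0.1, -0.0]
gripper_width: 0.0002
```

apply_moves:
  series:
    - [0, 0.002, 0, 0, 0, 0, 0]
    - [0, 0.002, 0, 0, 0, 0, 0]

```text
time: 8.62
eef_pos: [0.6769, -0.0124, 0.0692]
orientation: [-1.57, -0.177, 0.178]
ft_force: [1.2, 0.1, -0.2]
gripper_width: 0.0001
```

apply_moves:
  series:
    - [0, 0.002, 0, 0, 0, 0, 0]
    - [0, 0.002, 0, 0, 0, 0, 0]

```text
time: 8.78
eef_pos: [0.6773, -0.0125, 0.0671]
orientation: [-1.57, -0.179, 0.176]
ft_force: [-5.4, 0.5, 10.2]
gripper_width: -0.0001
```

apply_moves:
  series:
    - [0, 0.002, 0, 0, 0, 0, 0]
    - [0, 0.003, 0, 0, 0, 0, 0]

```text
time: 8.95
eef_pos: [0.6774, -0.0125, 0.0671]
orientation: [-1.571, -0.18, 0.176]
ft_force: [-6.2, 0.1, 13.4]
gripper_width: -0.0001
```

apply_moves:
  series:
    - [0, 0.003, 0, 0, 0, 0, 0]
    - [0, 0.003, 0, 0, 0, 0, 0]
    - [0, 0.003, 0, 0, 0, 0, 0]

```text
time: 9.2
eef_pos: [0.6773, -0.0125, 0.0671]
orientation: [-1.572, -0.181, 0.175]
ft_force: [-4.7, 0.5, 9.4]
gripper_width: -0.0003
```

apply_moves:
  series:
    - [0, -0.02, 0, 0, 0, 0, 0]
    - [0, -0.025, 0, 0, 0, 0, 0]
    - [0, -0.01, 0.03, 0, 0, 0, 0]
    - [0, 0, 0.03, 0, 0, 0, 0]
    - [0, 0, 0.03, 0, 0, 0, 0]
    - [0, 0, 0.03, 0, 0, 0, 0]
    - [0, 0, 0.03, 0, 0, 0, 0]
    - [0, 0, 0.03, 0, 0, 0, 0]
    - [0, 0, 0, 0, 0, 0, 0]

```text
time: 9.95
eef_pos: [0.6381, 0.1679, 0.1263]
orientation: [-1.572, -0.182, 0.163]
ft_force: [-0.9, -0.1, 0.3]
gripper_width: 0.0001
```

```bash
python3 plan.py .09 .095 .055
```

```text
t 9.95 tcp [0.6381 0.1679 0.1263] F [-0.8787 -0.0543  0.2928] w 0.0001
shift [0.0012 0.0543 0.0061] turn [ 0.0089 -0.0088  0.011 ]
```

apply_moves:
  series:
    - [0.001, 0, 0.006, 0.009, -0.009, 0.011, 0]
    - [0, 0.015, 0, 0, 0, 0, 0]
    - [0, 0.018, 0, 0, 0, 0, 0]
    - [0, 0.013, 0, 0, 0, 0, 0]
    - [0, 0.006, 0, 0, 0, 0, 0]
    - [0, 0, 0, 0, 0, 0, 0]

```text
time: 10.45
eef_pos: [0.6397, 0.1761, 0.0743]
orientation: [-1.561, -0.185, 0.181]
ft_force: [-0.5, -0.8, -0.2]
gripper_width: 0.0002
```

apply_moves:
  series:
    - [0, 0.002, 0, 0, 0, 0, 0]
    - [0, 0.002, 0, 0, 0, 0, 0]

```text
time: 10.62
eef_pos: [0.6403, 0.1751, 0.0701]
orientation: [-1.561, -0.184, 0.18]
ft_force: [0.1, -0.9, -0.9]
gripper_width: -0.0
```

apply_moves:
  series:
    - [0, 0.002, 0, 0, 0, 0, 0]
    - [0, 0.002, 0, 0, 0, 0, 0]

```text
time: 10.78
eef_pos: [0.6412, 0.1747, 0.0671]
orientation: [-1.561, -0.185, 0.178]
ft_force: [-0.1, -0.3, 1.3]
gripper_width: -0.0004
```

apply_moves:
  series:
    - [0, 0.002, 0, 0, 0, 0, 0]
    - [0, 0.002, 0, 0, 0, 0, 0]

```text
time: 10.95
eef_pos: [0.6413, 0.1747, 0.0664]
orientation: [-1.561, -0.185, 0.177]
ft_force: [-5.9, -1.2, 6.5]
gripper_width: 0.0
```

apply_moves:
  series:
    - [0, 0.002, 0, 0, 0, 0, 0]
    - [0, 0.002, 0, 0, 0, 0, 0]

```text
time: 11.12
eef_pos: [0.6413, 0.1747, 0.0664]
orientation: [-1.561, -0.187, 0.176]
ft_force: [-3.6, -0.5, 5.5]
gripper_width: 0.0002
```

apply_moves:
  series:
    - [0, 0.003, 0, 0, 0, 0, 0]
    - [0, 0.003, 0, 0, 0, 0, 0]

```text
time: 11.28
eef_pos: [0.6413, 0.1748, 0.0653]
orientation: [-1.561, -0.188, 0.175]
ft_force: [-4.0, -0.3, 8.5]
gripper_width: -0.0003
```

apply_moves:
  series:
    - [0, 0.003, 0, 0, 0, 0, 0]
    - [0, 0.003, 0, 0, 0, 0, 0]

```text
time: 11.45
eef_pos: [0.6413, 0.1748, 0.0646]
orientation: [-1.561, -0.19, 0.174]
ft_force: [-4.7, -0.7, 8.4]
gripper_width: -0.0001
```

It is sinking, so I keep pressing to the full 4 mm.

apply_moves:
  series:
    - [0, 0.004, 0, 0, 0, 0, 0]
    - [0, 0.004, 0, 0, 0, 0, 0]
    - [0, 0.004, 0, 0, 0, 0, 0]
    - [0, 0.004, 0, 0, 0, 0, 0]

```text
time: 11.78
eef_pos: [0.6414, 0.1749, 0.0633]
orientation: [-1.562, -0.194, 0.171]
ft_force: [-6.7, -2.2, 12.7]
gripper_width: 0.0001
```

apply_moves:
  series:
    - [0, 0.004, 0, 0, 0, 0, 0]
    - [0, 0.004, 0, 0, 0, 0, 0]
    - [0, 0.004, 0, 0, 0, 0, 0]

```text
time: 12.03
eef_pos: [0.6413, 0.1749, 0.0633]
orientation: [-1.562, -0.197, 0.169]
ft_force: [-6.8, -1.7, 11.4]
gripper_width: 0.0002
```

apply_moves:
  series:
    - [0, 0.007, 0, 0, 0, 0, 0]
    - [0, 0.007, 0, 0, 0, 0, 0]
    - [0, 0.007, 0, 0, 0, 0, 0]

```text
time: 12.28
eef_pos: [0.6413, 0.175, 0.0631]
orientation: [-1.563, -0.201, 0.166]
ft_force: [-11.3, -2.9, 22.0]
gripper_width: 0.0001
```

apply_moves:
  series:
    - [0, -0.01, 0, 0, 0, 0, 0]
    - [0, -0.01, 0, 0, 0, 0, 0]
    - [0, -0.01, 0, 0, 0, 0, 0]
    - [0, -0.01, 0, 0, 0, 0, 0]
    - [-0.017, -0.01, 0.028, 0, 0, 0, 0]
    - [-0.017, 0, 0.028, 0, 0, 0, 0]
    - [0, 0, 0, 0, 0, 0, 0]

```text
time: 12.87
eef_pos: [0.5962, 0.2215, 0.1217]
orientation: [-1.562, -0.205, 0.154]
ft_force: [0.1, -0.5, 0.1]
gripper_width: 0.0001
```

```bash
python3 plan.py .055 .152 .06
python3 - <<'E'
from ov import *
overlay(read_camera("top"),(.5725,.0608,.2285),"t2.png",(290,197),3.2); overlay(read_camera("side"),(.5725,.0608,.2285),"s2.png",(273,267),3.2)
E
```

```text
t 12.87 tcp [0.5962 0.2215 0.1217] F [ 0.0516 -0.4561  0.0713] w 0.0001
shift [-0.0059  0.0445  0.0009] turn [0.0027 0.0006 0.0323]
```

View pics/s2.png

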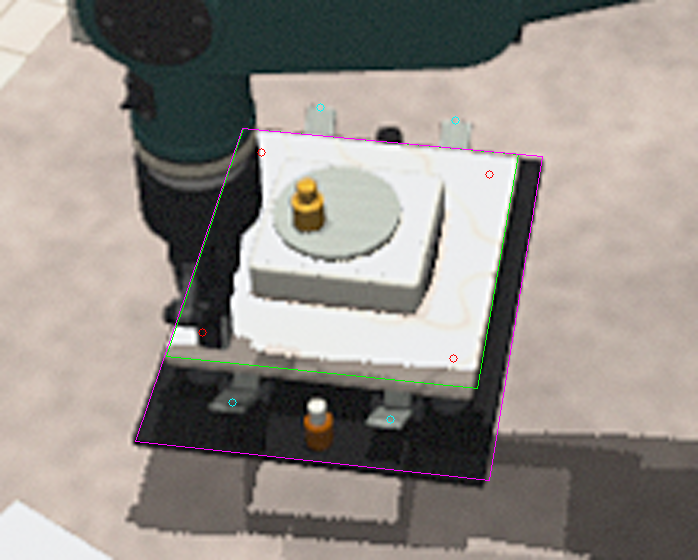

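The side view shows the plate still on its outline, all four tabs standing (e.g. (232,402) and (390,419)), and the vial at (318,425) untouched. The finger is above the far-left tab. Now I press that tab.

apply_moves:
  series:
    - [-0.006, 0, 0.001, 0, 0, 0.032, 0]
    - [0, 0.015, 0, 0, 0, 0, 0]
    - [0, 0.015, 0, 0, 0, 0, 0]
    - [0, 0.01, 0, 0, 0, 0, 0]
    - [0, 0, 0, 0, 0, 0, 0]

```text
time: 13.38
eef_pos: [0.5971, 0.2146, 0.0808]
orientation: [-1.572, -0.181, 0.171]
ft_force: [-0.5, -0.0, -1.3]
gripper_width: -0.0
```

```bash
python3 plan.py .055 .152 .05
```

```text
t 13.38 tcp [0.5971 0.2146 0.0808] F [-0.5029 -0.0051 -1.28  ] w -0.0
shift [-0.0039  0.0137  0.0078] turn [ 0.0088 -0.0043  0.005 ]
```

apply_moves:
  series:
    - [-0.004, 0, 0.008, 0.009, -0.004, 0.005, 0]
    - [0, 0.006, 0.001, 0, 0, 0, 0]
    - [0, 0.006, 0.001, 0, 0, 0, 0]
    - [0, 0.004, 0, 0, 0, 0, 0]

```text
time: 13.72
eef_pos: [0.5924, 0.2231, 0.0647]
orientation: [-1.562, -0.179, 0.177]
ft_force: [0.5, -0.4, 0.4]
gripper_width: -0.0002
```

```bash
python3 plan.py .055 .152 .03
```

```text
t 13.72 tcp [0.5924 0.2231 0.0647] F [ 0.477  -0.4395  0.4094] w -0.0002
shift [-0.0011  0.0176 -0.0016] turn [-0.0009 -0.0022  0.0013]
```

apply_moves:
  series:
    - [0, 0.004, 0, 0, 0, 0, 0]
    - [0, 0.004, 0, 0, 0, 0, 0]
    - [0, 0.004, 0, 0, 0, 0, 0]
    - [0, 0.004, 0, 0, 0, 0, 0]

```text
time: 14.05
eef_pos: [0.5927, 0.2278, 0.0517]
orientation: [-1.554, -0.183, 0.175]
ft_force: [-2.6, 3.1, 4.0]
gripper_width: 0.0003
```

```bash
python3 plan.py .055 .152 .014
```

```text
t 14.05 tcp [0.5927 0.2278 0.0517] F [-2.6131  3.0648  4.0023] w 0.0003
shift [-0.0026  0.0207 -0.0062] turn [-0.0086 -0.0004  0.0064]
```

apply_moves:
  series:
    - [0, 0.005, -0.003, -0.004, 0, 0.003, 0]
    - [0, 0.005, -0.002, -0.004, 0, 0.003, 0]
    - [0, 0.005, -0.001, 0, 0, 0, 0]

```text
time: 14.3
eef_pos: [0.5957, 0.222, 0.0372]
orientation: [-1.564, -0.184, 0.176]
ft_force: [-0.9, 2.4, 2.4]
gripper_width: 0.0002
```

```bash
python3 plan.py .055 .152 .014
```

```text
t 14.3 tcp [0.5957 0.222  0.0372] F [-0.8863  2.3589  2.3633] w 0.0002
shift [-0.0042  0.0062  0.0002] turn [0.001  0.0006 0.005 ]
```

apply_moves:
  series:
    - [-0.003, 0.004, 0, 0, 0, 0.005, 0]
    - [0, 0.003, 0, 0, 0, 0, 0]
    - [0, 0.002, 0, 0, 0, 0, 0]
    - [0, 0.002, 0, 0, 0, 0, 0]

```text
time: 14.63
eef_pos: [0.5938, 0.2206, 0.0306]
orientation: [-1.564, -0.18, 0.178]
ft_force: [-3.6, 0.6, 11.0]
gripper_width: 0.0003
```

apply_moves:
  series:
    - [0, 0.002, 0, 0, 0, 0, 0]
    - [0, 0.002, 0, 0, 0, 0, 0]

```text
time: 14.8
eef_pos: [0.5938, 0.2206, 0.0306]
orientation: [-1.564, -0.18, 0.177]
ft_force: [-4.4, 1.0, 11.5]
gripper_width: 0.0001
```

apply_moves:
  series:
    - [0, 0.003, 0, 0, 0, 0, 0]
    - [0, 0.003, 0, 0, 0, 0, 0]
    - [0, 0.003, 0, 0, 0, 0, 0]

```text
time: 15.05
eef_pos: [0.5939, 0.2206, 0.0305]
orientation: [-1.564, -0.181, 0.176]
ft_force: [-6.2, 0.4, 15.9]
gripper_width: 0.0
```

```bash
python3 plan.py .055 .152 .014
```

```text
t 15.05 tcp [0.5939 0.2206 0.0305] F [-6.1831  0.4483 15.9365] w 0.0
shift [-0.0021 -0.0005  0.0012] turn [ 0.0007 -0.0015  0.003 ]
```

The leaf bottoms out at tip height 13.5 mm, which is flat. I retreat straight up and then away.

apply_moves:
  series:
    - [0, -0.012, 0.001, 0, 0, 0, 0]
    - [0, -0.02, 0.001, 0, 0, 0, 0]
    - [0, -0.03, 0, 0, 0, 0, 0]
    - [0, -0.035, 0, 0, 0, 0, 0]
    - [0, -0.035, 0, 0, 0, 0, 0]
    - [0, -0.035, 0, 0, 0, 0, 0]
    - [-0.03, -0.02, 0.02, 0, 0, 0, 0]
    - [-0.03, 0, 0.02, 0, 0, 0, 0]
    - [-0.035, 0, 0.02, 0, 0, 0, 0]
    - [-0.035, 0, 0.02, 0, 0, 0, 0]
    - [-0.035, 0, 0.02, 0, 0, 0, 0]
    - [-0.035, 0, 0.02, 0, 0, 0, 0]

```text
time: 16.05
eef_pos: [0.3676, 0.2846, 0.2106]
orientation: [-1.588, -0.144, 0.181]
ft_force: [0.5, 0.6, 0.5]
gripper_width: 0.0002
```

apply_moves:
  series:
    - [-0.035, 0, 0.02, 0, 0, 0, 0]
    - [-0.035, 0, 0.02, 0, 0, 0, 0]
    - [-0.02, 0, 0.01, 0, 0, 0, 0]
    - [0, 0, 0, 0, 0, 0, 0]
    - [0, 0, 0, 0, 0, 0, 0]
    - [0, 0, 0, 0, 0, 0, 0]

```text
time: 16.55
eef_pos: [0.2581, 0.3116, 0.2051]
orientation: [-1.599, -0.141, 0.191]
ft_force: [0.2, -0.3, -1.0]
gripper_width: 0.0
```

```bash
python3 plan.py .055 .152 .014
python3 - <<'E'
from ov import *
overlay(read_camera("top"),(.5725,.0608,.2285),"t3.png",(290,197),3.2); overlay(read_camera("side"),(.5725,.0608,.2285),"s3.png",(273,267),3.2)
E
```

```text
t 16.55 tcp [0.2581 0.3116 0.2051] F [ 0.1881 -0.3401 -1.0275] w 0.0
shift [ 0.3132  0.1681 -0.1527] turn [ 0.0309 -0.0179 -0.0351]
```

View pics/s3.png

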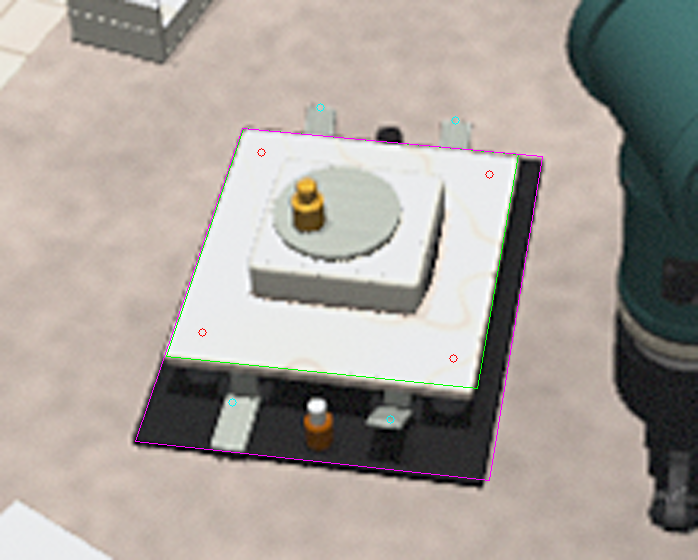

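View pics/t3.png

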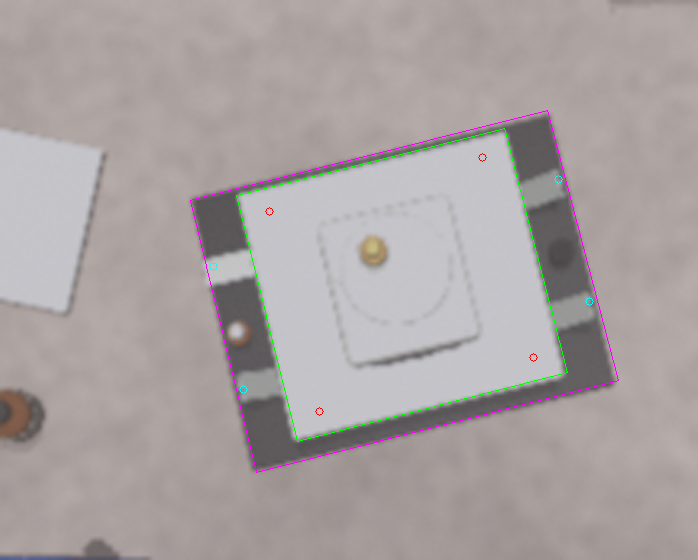

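The far-left tab lies flat ((235,425) in the side view, (230,268) in the top view). The other three tabs stand, the plate is on its outline, and the vial, weight and spare foot haven't moved. The gripper is in free air, so I hand the job in.

```bash
python3 -c "
from workcell import sign_off
print(sign_off())"
```

```text
the job is handed in; nothing more can be done
None
```

The far-left foot was the loose one, and the shim tab beside it is now pressed flat. I handed the job in at about 16.6 s on the robot's clock; no verdict was reported.

- **Finding the corner:** I pressed near-left, near-right and far-right first, each with about 10–16 N, and none of them moved. Far-left began to give at about 6–8 N and stopped about 3.8 mm down, at up to 22 N.
- **Pressing the tab:** I pressed the far-left tab until it stopped, with the fingertip at about 13.5 mm against the 14 mm expected for flat. I then moved the arm up and away.
- **Last checks:** Side and top pictures show that tab flat and the other three standing. The plate still lies on its original outline, and the weight, vial and spare foot are in place. The gripper is in free air, with about 1 N on the force sensor, much as in earlier readings away from contact.
- **Not checked:** I did not press the far-left corner again to confirm the foot stayed sunk. I also did not re-measure the bystanders away from the tray; the arm's path stayed well clear of them.
- **Disagreements:** The network's first answer for the near-left tab in the side view was wrong, so I used its second one, which fitted the outline.

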